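# Make up the pulley on the upright arbor

## Robot

A 6-joint arm with a two-finger parallel gripper is mounted at the origin on a cart in front of the work surface, level with it; the furniture and walls round the work are solid. World frame = base frame: x ahead of the robot, y to its left, z up, the work surface at z = 0. Lengths are in m, angles in rad, forces in N, time in s.
With the tool pointing down it reaches from about 0.35 to 0.775 m from the base axis. Payload 7.3 kg.
Tool frame: the origin (TCP) lies at the centre of the arm's flange, where the gripper is bolted on; the fingertips stand 178 mm ahead of it and the grasp point (between the pads) lies 159 mm ahead of it; z points along the fingers, y is the line along which they close (so a half turn about z gives the same grasp; the last joint's range is limited). The gripper opens to 92 mm and grips with 3 to 60 N. Pads are 19 mm wide; open, the fingers measure 130 mm over their backs; the gripper's body (75 mm by 190 mm) begins 47 mm behind the grasp point.
Start: joints at [0.965, 0.342, 1.524, -0, 1.275, -0.146], TCP at [0.233, 0.47, 0.405] pointing down, gripper open.
Joint ranges: [-2.53, 2.53], [-0.77, 2.02], [0.04, 2.7], [-1, 4.14], [0.28, 2.66], [-3.11, 3.11]. Speed limits (rad/s): [2.57, 2.57, 3.14, 3.14, 3.14, 3.14].

## Interface

Orientations are given as [roll, pitch, yaw] about the fixed x, y, z axes, in that order (R = Rz(yaw) Ry(pitch) Rx(roll)).
In Python, from cell import telemetry, vision, ticket gives the robot as it stands.
- The arm moves only by the shell command python3 -m crank 'ROWS' [FORCE]. ROWS is JSON, a list of rows, each a list of 5 numbers: the gripper command: -1 is shut, 1 is fully open, values between are in proportion, then the shift along the tool's x, y, z in mm, then the turn about the tool's z in rad. In form: [[fingers, dx, dy, dz, roll], ...]. A call has 1 to 12 rows; each row is the pose to reach, as a shift and turn from the pose commanded when the call began, along the tool's axes at that moment; what a row does not reach only later rows make up. A row lasts 1/12 s, in which the tool goes at most 41.7 mm and 7.16 degrees, less where a joint would pass 70% of its speed; a pose out of reach is approached as far as the arm can. A call with a gripper value outside its range is refused whole. The fingers move at their own pace and stop on an object; FORCE is the grip in N (left out, the last holds). Time passes only in rows, so rows that repeat a pose let the fingers close. It gives the time, the measured TCP pose, the force, the opening and the grip force at its end, in the units of the state.
- telemetry.observe(): the state, without advancing time (a new reading comes with each control period).
- vision.read_camera(name): name is "scene" or "top" or "wrist"; returns (picture, depth): 384x512x3 uint8, red, green, blue; 384x512 float32, m along the optical axis (not along the pixel's ray), 0 where there is no reading.
- vision.get_calibration(name): a dict with "camera_matrix" (3x3 intrinsics, pixels), "dist" ([k1, k2, p1, p2, k3] as OpenCV has them; the pictures are not rectified), "rvec" (rotation vector, rad) and "tvec" (3), from world to camera coordinates, as OpenCV has them. Camera axes: x right, y down, z forward; pixel columns grow to the right and rows downward; lengths in m; the calibration is good to about 2 mm. A picture is of the moment at which its call begins: read the wrist's pose just before it. get_calibration takes no time and is no camera call; for the wrist camera it gives the pose at the moment of the call.
- ticket.hand_in(): hands the job in; it is judged then, once.
The state is a dict: "time": time; "qpos": joint angles; "qvel": joint speeds; "joint_efforts": joint torques, N m; "tool_pos": TCP position; "tool_rot": TCP orientation; "contact_force": force on the tool from outside, world axes, zero at the start; "torque": the same for the moment, N m; "opening": finger opening in m; "grip_force": force on a finger pad.
Only numpy, scipy, OpenCV 4.12 (cv2) and the standard library are available. Lean on these libraries where they do the work, as an engineer would, in place of code of your own. Each camera call takes 0.05 s, during which the arm holds its last target. There are 200 camera calls.

## Task

Make up the arbor on the round steel stand: lower the plain sleeve over the upright post onto its base first, then the grooved belt pulley on top of the sleeve with its hub up, and finish with the flanged knob cap over the end of the post, each sitting fully home on the one below. Set each part down along the post rather than letting it drop, and leave the other things on the bench where they are.

Things in the scene. Friction and masses are not known exactly. Their poses are not given: they have to be found in the camera images.
- stand: Assembly stand, fixed to the bench (it does not move when pushed): dark round base 80 mm across and 10 mm high, on it a bright round seat 52 mm across and 3 mm high, and in the middle a bright upright post (the arbor) 20 mm in diameter that rises 64 mm above the seat, its last 7 mm tapering to 13 mm. Origin at the centre of the base's underside, on the bench; z up, along the post.
- arbor_seat (a point): Centre of the seat, at the foot of the post, 13 mm above the bench, z up: the sleeve's underside rests at this height.
- arbor_tip (a point): Centre of the post's upper end, 77 mm above the bench.
- sleeve: Spacer sleeve: plain smooth light-metal tube, 44 mm outside diameter, 24 mm high, with a 24 mm bore right through. Goes on first. Loose, stands upright on the bench. Origin at the centre of its underside, z up along its bore.
- pulley: Belt pulley: steel wheel 60 mm in diameter and 18 mm thick with a V groove round its rim, and on top a hub 32 mm in diameter and 8 mm high (26 mm high in all), 24 mm bore right through. Goes on second; rests on the sleeve, 24 mm above the seat. Loose, lies flat, hub already up; grip across the rim. Origin: centre of its underside, z up along its bore.
- cap: Knob cap: dark steel knob 32 mm in diameter with fine ribs and a flange 44 mm across and 6 mm thick at its foot, 34 mm high in all; closed on top, bored 24 mm in diameter and 20 mm deep from below. Goes on last; its flange rests on the pulley's hub, 50 mm above the seat. Loose, stands on its flange; grip across the knob. Origin: centre of its underside, z up.
- tape_measure: Yellow tape measure, 76 x 94 x 34 mm, loose; not part of the job. Origin at its underside.
- masking_tape: Roll of masking tape, 108 mm across, 24 mm high, stuck down where it lies; not part of the job, keep clear. Origin at the centre of its underside.
- hex_key: Black hex key, 44 x 134 x 10 mm, loose; not part of the job. Origin at its underside.
- carpenter_pencil: Red flat pencil, 190 mm long, 8 mm high, loose; not part of the job. Origin at its underside.
Not all that is in view belongs to the job. What is shaped like the sleeve but orange or pink is not meant.

How it is judged:
By the outcome, as a careful person would: the job done as asked, in the order asked, and still so for the second after the job is handed in, with the robot touching nothing.
It also fails if it takes over 67 s, if anything falls off the work surface, if the arm or the gripper's body presses on something with over 40 N, if the wrist force passes 120 N, or if a joint passes its speed limit or range.

## Working session

There is one attempt and no reset: what is moved stays moved. The work goes in short steps, Python scripts to look and compute and a shell command to move; the robot and the scene stay as the last step left them, time stands still between calls to the robot, and variables do not carry over. Pictures are saved under pics/ and viewed, at most 10 in all, crops included, and the job is handed in when it is done.

```bash
ls; mkdir -p pics
python3 - <<'E'
from cell import telemetry, vision
import cv2,numpy as np
s=telemetry.observe(); print(s)
for n in("top","scene"):
    p,d=vision.read_camera(n); c=vision.get_calibration(n)
    np.savez(f"{n}.npz",p=p,d=d,**{k:np.array(v) for k,v in c.items()})
    cv2.imwrite(f"pics/{n}.png",p[...,::-1]); print(n,c)
E
```

```text
pics
{'time': 0.0, 'qpos': array([ 9.65026921e-01,  3.42745159e-01,  1.52501971e+00,  2.09614634e-05,
        1.27537381e+00, -1.45998725e-01]), 'qvel': array([ 0.0012987 ,  0.00194793,  0.00018735, -0.00151729,  0.00059723,
        0.00044831]), 'joint_efforts': array([ 1.10000976e-03, -4.31248963e+01, -2.44220209e+01,  7.19032134e-02,
        5.61976992e-02, -1.76729714e-04]), 'tool_pos': array([0.23286796, 0.47038585, 0.40403216]), 'tool_rot': array([-3.14006600e+00, -2.44746055e-04,  2.68181567e+00]), 'contact_force': array([ 0.37805705,  0.15472714, -0.13937527]), 'torque': array([ 0.04199443, -0.04553037,  0.00053056]), 'grip_force': 0.0, 'opening': 0.09179513518369606}
top {'camera_matrix': array([[461.88596024,   0.        , 249.82711673],
       [  0.        , 461.88596024, 187.22344458],
       [  0.        ,   0.        ,   1.        ]]), 'dist': array([0.05987548, 0.        , 0.        , 0.        , 0.        ]), 'rvec': array([ 2.11208028, -2.13362998,  0.20635668]), 'tvec': array([0.03640306, 0.56220075, 1.02281966])}
scene {'camera_matrix': array([[438.27747285,   0.        , 250.43304544],
       [  0.        , 438.27747285, 194.24244105],
       [  0.        ,   0.        ,   1.        ]]), 'dist': array([-0.08235032,  0.        ,  0.        ,  0.        ,  0.        ]), 'rvec': array([ 0.65630913, -2.50552937,  1.27882704]), 'tvec': array([0.47816477, 0.21414696, 0.80523838])}
```

View pics/top.png

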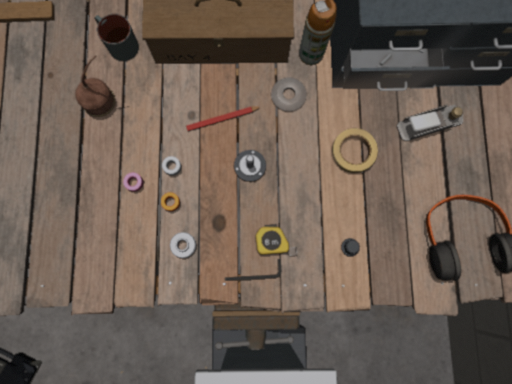

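View pics/scene.png

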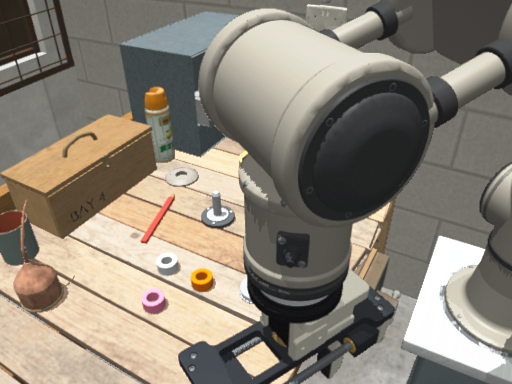

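Top view: stand (250,165), sleeve (171,165), pulley (182,246), cap (350,247). The pink (132,182) and orange (170,202) rings are decoys. The tape measure is at (271,240), the hex key at (255,277) and the masking tape at (355,150). The scene view agrees.

```bash
cat > h.py <<'E'
import numpy as np,cv2
from cell import telemetry, vision
from scipy.spatial.transform import Rotation as Ro
def cast(c,px,z):
    "pixels (n,2) -> world points on plane z"
    R=cv2.Rodrigues(np.array(c['rvec'],float))[0]; t=np.array(c['tvec'],float).ravel()
    u=cv2.undistortPoints(np.array(px,float).reshape(-1,1,2),np.array(c['camera_matrix']),np.array(c['dist']))[:,0]
    r=np.c_[u,np.ones(len(u))]@R; o=-R.T@t
    return o+r*((z-o[2])/r[:,2])[:,None]
def cloud(c,d):
    "world point for every pixel from depth"
    h,w=d.shape; g=np.stack(np.meshgrid(np.arange(w),np.arange(h)),-1).reshape(-1,1,2).astype(float)
    u=cv2.undistortPoints(g,np.array(c['camera_matrix']),np.array(c['dist']))[:,0]
    R=cv2.Rodrigues(np.array(c['rvec'],float))[0]; t=np.array(c['tvec'],float).ravel()
    return ((np.c_[u,np.ones(len(u))]*d.reshape(-1,1)-t)@R).reshape(h,w,3)
def tool(dw,yaw=None):
    "world shift (m) -> tool axes mm, from measured pose"
    s=telemetry.observe(); return Ro.from_euler('xyz',s['tool_rot']).inv().apply(dw)*1000
E
python3 - <<'E'
from h import *
c=np.load('top.npz'); P=cloud(c,c['d'])
for n,(u,v),lo,hi,zt in [('stand',(250,165),.004,.016,.011),('post',(250,160),.05,.085,.077),('sleeve',(171,165),.015,.04,.024),('pulley',(182,246),.01,.04,.018),('cap',(350,247),.02,.05,.034),('tape',(271,240),.02,.05,.034),('orange',(170,202),.015,.04,.024)]:
    w=26; m=np.zeros(c['d'].shape,np.uint8); s=np.s_[v-w:v+w,u-w:u+w]
    m[s]=(P[s][...,2]>lo)&(P[s][...,2]<hi)
    k,lab,st,ce=cv2.connectedComponentsWithStats(m)
    if k<2: print(n,'none',P[v,u]); continue
    i=1+np.argmax(st[1:,4]); cn=cv2.findContours((lab==i).astype(np.uint8),0,2)[0][0]
    (x,y),r=cv2.minEnclosingCircle(cn)
    print(n,st[i],np.round(np.median(P[lab==i][:,2]),4),cast(c,[(x,y)],zt)[0].round(4),'blob mean',P[lab==i].mean(0).round(4), 'diam',round(2*r*.0022,3))
print(-cv2.Rodrigues(c['rvec'])[0].T@c['tvec'])
c=vision.get_calibration('wrist'); R=cv2.Rodrigues(c['rvec'])[0]; s=telemetry.observe()
T=Ro.from_euler('xyz',s['tool_rot']).as_matrix()
print('wrist cam in tool',T.T@(-R.T@c['tvec']-s['tool_pos']),'axes',T.T@R.T, c['camera_matrix'][0])
print(T)
E
```

```text
stand [231 149  36  34 690] 0.0114 [0.6225 0.0333 0.011 ] blob mean [0.6236 0.0311 0.0114] diam 0.078
post [246 155   8  11  70] 0.0742 [0.622 0.032 0.077] blob mean [0.6234 0.0311 0.0724] diam 0.022
sleeve [162 157  19  18 200] 0.0241 [0.6243 0.2207 0.024 ] blob mean [0.6239 0.2212 0.0237] diam 0.041
pulley [170 232  25  26 434] 0.0189 [0.4338 0.1913 0.018 ] blob mean [0.4335 0.1908 0.0197] diam 0.056
cap [345 240  15  14 167] 0.0335 [ 0.4246 -0.2039  0.034 ] blob mean [ 0.4249 -0.2046  0.0331] diam 0.033
tape [255 224  34  31 792] 0.0327 [ 0.4388 -0.0195  0.034 ] blob mean [ 0.441  -0.0165  0.0325] diam 0.079
orange [161 193  18  18 199] 0.0246 [0.5356 0.2218 0.024 ] blob mean [0.5359 0.2218 0.0242] diam 0.041
[0.35868931 0.0352472  1.11070002]
wrist cam in tool [ 0.06653245 -0.00130159  0.01899453] axes [[-9.48237672e-05 -9.68006078e-01 -2.50926729e-01]
 [ 9.99998930e-01 -4.58048726e-04  1.38913174e-03]
 [-1.45962464e-03 -2.50926329e-01  9.68005086e-01]] [316.05544047   0.         256.94609594]
[[-8.96140296e-01  4.43770099e-01 -8.18493500e-04]
 [ 4.43770793e-01  8.96139617e-01 -1.12710808e-03]
 [ 2.33307586e-04 -1.37327048e-03 -9.99999030e-01]]
```

```bash
python3 -m crank '[[0.3,-461,-50,94,0],[0.3,-461,-50,94,0],[0.3,-461,-50,94,0],[0.3,-461,-50,94,0],[0.3,-461,-50,94,0],[0.3,-461,-50,94,0],[0.3,-461,-50,94,0],[0.3,-461,-50,94,0],[0.3,-461,-50,94,0],[0.3,-461,-50,94,0],[0.3,-461,-50,94,0],[0.3,-461,-50,94,0]]' 20
python3 -m crank '[[0.3,0,0,0,0],[0.3,0,0,0,0]]'
cat > look.py <<'E'
import sys
from h import *
# look.py name gx gy ztop zlo zhi : circle fit of top outline of the thing near (gx,gy)
n=sys.argv[1]; gx,gy,zt,lo,hi=map(float,sys.argv[2:7])
s=telemetry.observe(); c=vision.get_calibration('wrist'); p,d=vision.read_camera('wrist')
cv2.imwrite(f'pics/{n}.png',p[...,::-1]); P=cloud(c,d)
m=((P[...,2]>lo)&(P[...,2]<hi)&(np.hypot(P[...,0]-gx,P[...,1]-gy)<.06)&(d>.0)).astype(np.uint8)
k,lab,st,ce=cv2.connectedComponentsWithStats(m); i=1+np.argmax(st[1:,4])
cn=max(cv2.findContours((lab==i).astype(np.uint8),0,cv2.CHAIN_APPROX_NONE)[0],key=cv2.contourArea)[:,0]
q=cast(c,cn,zt)[:,:2]
(x,y),a,_=cv2.fitEllipse((q*1e4).astype(np.float32)); x,y=x/1e4,y/1e4
print(n,'px',st[i],'z',np.median(P[lab==i][:,2]).round(4),'ctr',round(x,4),round(y,4),'axes',np.array(a)/1e4,'mean',P[lab==i].mean(0).round(4))
print('tool',s['tool_pos'].round(4),s['tool_rot'].round(4),'F',s['contact_force'].round(1),'go',tool(np.array([x,y,0])-s['tool_pos']*[1,1,0]).round(1))
E
python3 look.py sl .624 .221 .024 .020 .03
```

```text
time: 1.1
tool_pos: [0.6273, 0.2172, 0.3084]
tool_rot: [-3.14, 0.0, 2.678]
contact_force: [-1.1, -0.1, -1.0]
opening: 0.0599
grip_force: 0.0
time: 1.27
tool_pos: [0.624, 0.2205, 0.3095]
tool_rot: [-3.141, -0.002, 2.68]
contact_force: [-0.1, 0.9, -0.5]
opening: 0.0596
grip_force: 0.0
sl px [ 233  163   50   50 1405] z 0.0248 ctr 0.6242 0.2197 axes [0.04266196 0.0433185 ] mean [0.6238 0.2199 0.0247]
tool [0.624  0.2205 0.3095] [-3.1405e+00 -2.0000e-03  2.6801e+00] F [-0.1  0.9 -0.5] go [-0.5 -0.6 -0. ]
```

View pics/sl.png

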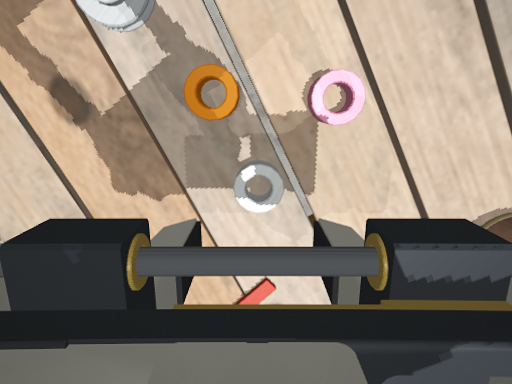

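The sleeve is at (258,187), with nothing else between the fingers. I'll go down, grip and lift.

```bash
python3 -m crank '[[0.3,0,-1,40,0],[0.3,0,-1,80,0],[0.3,0,-1,110,0],[0.3,0,-1,125,0],[0.3,0,-1,129,0],[0.3,0,-1,129,0],[0.3,0,-1,129,0],[-0.3,0,-1,129,0],[-0.3,0,-1,129,0],[-0.3,0,-1,129,0],[-0.3,0,-1,129,0],[-0.3,0,-1,129,0]]' 20
```

```text
time: 2.32
tool_pos: [0.6238, 0.2204, 0.1833]
tool_rot: [3.14, 0.002, 2.682]
contact_force: [-0.6, -0.1, 6.4]
opening: 0.0437
grip_force: 20.0
```

```bash
python3 -m crank '[[-0.3,0,0,-25,0],[-0.3,0,0,-60,0],[-0.3,0,0,-100,0],[-0.3,0,0,-125,0],[-0.3,-30,-35,-125,0],[-0.3,-60,-70,-125,0],[-0.3,-85,-105,-125,0],[-0.3,-110,-140,-125,0],[-0.3,-134,-170,-125,0],[-0.3,-134,-170,-125,0],[-0.3,-134,-170,-125,0],[-0.3,-134,-170,-125,0]]'
python3 look.py st .6235 .031 .011 .006 .017
```

```text
time: 3.32
tool_pos: [0.6679, 0.0083, 0.3065]
tool_rot: [3.141, -0.001, 2.68]
contact_force: [0.2, 0.4, -0.9]
opening: 0.0439
grip_force: 20.0
st px [ 212   83   93   94 6036] z 0.0116 ctr 0.6252 0.0293 axes [0.07786788 0.07896566] mean [0.6236 0.0301 0.0121]
tool [0.6679 0.0083 0.3065] [ 3.1411e+00 -1.0000e-03  2.6804e+00] F [ 0.2  0.4 -0.9] go [47.6 -0.1  0. ]
```

View pics/st.png

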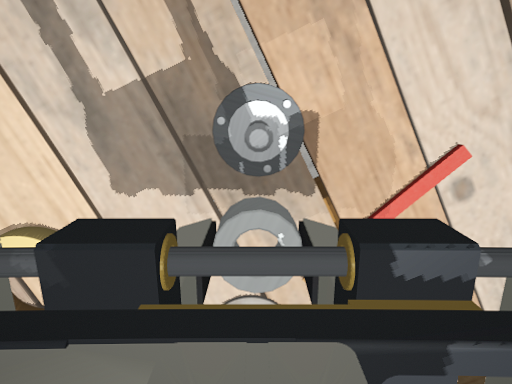

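Stand base is at (258,130), post tip near (259,138), and the sleeve is held level at (258,245). I'll cross-check the post axis from the tip.

Run:
```python
from h import *
c=vision.get_calibration('wrist'); s=telemetry.observe(); p,d=vision.read_camera('wrist'); P=cloud(c,d)
for a,b,zt in((.07,.085,.077),(.04,.068,None)):
    m=(P[...,2]>a)&(P[...,2]<b)&(np.hypot(P[...,0]-.6245,P[...,1]-.03)<.03)
    print(m.sum(),P[m].mean(0) if m.any() else '')
    if zt:
        v,u=np.nonzero(m); q=cast(c,[(u.mean(),v.mean())],zt)[0]; print('tip',u.mean(),v.mean(),q,'go',tool(q-s['tool_pos']))
# inner edge/top of held sleeve
Q=(P-s['tool_pos'])@Ro.from_euler('xyz',s['tool_rot']).as_matrix()
m=(Q[...,2]>.12)&(Q[...,2]<.19)&(abs(Q[...,1])<.021)&(abs(Q[...,0])<.03)&(d>0)
print('sleeve z med/min tool',np.percentile(Q[m][:,2],[2,50,98]),'x,y ext',np.percentile(Q[m],[1,99],axis=0)*1000)
```

```text
658 [0.62474957 0.02912851 0.07591044]
tip 256.0623100303951 138.0987841945289 [0.62464364 0.02918324 0.077     ] go [ 47.28540161  -1.53639175 229.58586987]
35 [0.6177188  0.0331867  0.05308531]
sleeve z med/min tool [0.13664272 0.15866479 0.1794527 ] x,y ext [[-21.29448634 -20.02603728 132.8738867 ]
 [ 21.07993458  20.90871184 180.40675891]]
```

```bash
python3 -m crank '[[-0.3,24,-0.5,0,0],[-0.3,47.4,-0.8,0,0],[-0.3,47.4,-0.8,0,0],[-0.3,47.4,-0.8,0,0],[-0.3,47.4,-0.8,20,0],[-0.3,47.4,-0.8,35,0],[-0.3,47.4,-0.8,45,0],[-0.3,47.4,-0.8,52,0],[-0.3,47.4,-0.8,58,0],[-0.3,47.4,-0.8,58,0],[-0.3,47.4,-0.8,58,0]]'
```

```text
time: 4.33
tool_pos: [0.6255, 0.0288, 0.2488]
tool_rot: [3.141, 0.0, 2.682]
contact_force: [0.6, -0.7, -1.2]
opening: 0.0438
grip_force: 20.0
```

```bash
python3 -m crank '[[-0.3,0,0,15,0],[-0.3,0,0,30,0],[-0.3,0,0,40,0],[-0.3,0,0,46,0],[-0.3,0,0,49,0],[-0.3,0,0,51,0],[-0.3,0,0,52,0],[-0.3,0,0,53,0],[-0.3,0,0,53,0],[-0.3,0,0,53,0]]'
```

```text
time: 5.17
tool_pos: [0.6255, 0.0287, 0.1963]
tool_rot: [3.141, 0.001, 2.682]
contact_force: [-0.0, -0.4, 2.1]
opening: 0.0438
grip_force: 20.0
```

```bash
python3 -m crank '[[-0.3,0,0,1,0],[-0.3,0,0,1,0],[-0.3,0,0,1,0]]'; python3 -m crank '[[-0.02,0,0,0,0],[0.3,0,0,0,0],[0.3,0,0,0,0],[0.3,0,0,0,0],[0.3,0,0,-20,0],[0.3,0,0,-55,0],[0.3,0,0,-90,0],[0.3,0,0,-120,0],[0.3,0,0,-120,0],[0.3,0,0,-120,0]]'
python3 - <<'E'
from h import *
print(tool(np.array([.4335,.191,.31])-telemetry.observe()['tool_pos']))
E
```

```text
time: 5.42
tool_pos: [0.6255, 0.0287, 0.1963]
tool_rot: [3.141, 0.002, 2.682]
contact_force: [-2.7, -0.4, 7.3]
opening: 0.044
grip_force: 20.0
time: 6.25
tool_pos: [0.6256, 0.0288, 0.3167]
tool_rot: [3.14, 0.004, 2.682]
contact_force: [-0.4, 0.7, -0.3]
opening: 0.0599
grip_force: 0.0
[244.13270419  60.17051776   5.81500274]
```

```bash
python3 -m crank '[[0.74,244,60,6,0],[0.74,244,60,6,0],[0.74,244,60,6,0],[0.74,244,60,6,0],[0.74,244,60,6,0],[0.74,244,60,6,0],[0.74,244,60,6,0],[0.74,244,60,6,0],[0.74,244,60,6,0],[0.74,244,60,6,0]]'
python3 look.py pu .4335 .191 .018 .012 .035
```

```text
time: 7.08
tool_pos: [0.4341, 0.1902, 0.3082]
tool_rot: [-3.141, -0.0, 2.681]
contact_force: [-0.6, 0.0, 0.6]
opening: 0.0799
grip_force: 0.0
pu px [ 223  151   68   66 3012] z 0.019 ctr 0.4325 0.1897 axes [0.0585475  0.05884265] mean [0.4314 0.1902 0.0201]
tool [0.4341 0.1902 0.3082] [-3.1412e+00 -1.0000e-04  2.6809e+00] F [-0.6  0.   0.6] go [ 1.2 -1.2  0. ]
```

View pics/pu.png

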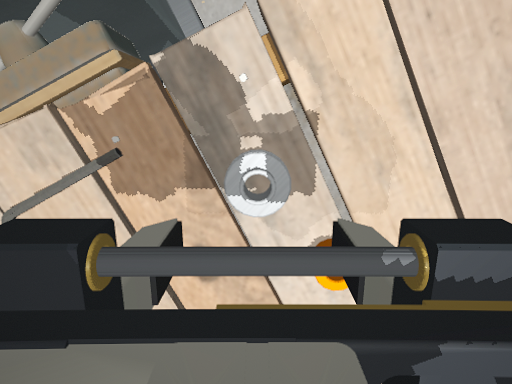

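```bash
python3 -m crank '[[0.74,1,-1,40,0],[0.74,1,-1,80,0],[0.74,1,-1,110,0],[0.74,1,-1,122,0],[0.74,1,-1,127,0],[0.74,1,-1,127,0],[0.74,1,-1,127,0]]'; python3 -m crank '[[0.3,0,0,0,0],[0.0,0,0,0,0],[0.0,0,0,0,0],[0.0,0,0,0,0],[0.0,0,0,0,0]]' 35
```

```text
time: 7.72
tool_pos: [0.4328, 0.19, 0.1821]
tool_rot: [3.141, 0.001, 2.681]
contact_force: [0.0, -0.2, 0.6]
opening: 0.0799
grip_force: 0.0
time: 8.13
tool_pos: [0.4322, 0.1904, 0.1826]
tool_rot: [3.14, 0.001, 2.682]
contact_force: [-0.8, 0.2, 6.0]
opening: 0.0594
grip_force: 35.0
```

```bash
python3 -m crank '[[0.0,0,0,-25,0],[0.0,0,0,-60,0],[0.0,0,0,-100,0],[0.0,0,0,-125,0],[0.0,-30,-6,-125,0],[0.0,-70,-14,-125,0],[0.0,-110,-22,-125,0],[0.0,-150,-30,-125,0],[0.0,-190,-38,-125,0],[0.0,-230,-46,-125,0],[0.0,-265,-53,-125,0],[0.0,-292,-59,-125,0]]'; python3 -m crank '[[0.0,0,0,0,0],[0.0,0,0,0,0]]'
python3 look.py s2 .6245 .029 .037 .032 .042; python3 look.py s3 .6245 .029 .077 .07 .085
python3 - <<'E'
from h import *
c=vision.get_calibration('wrist'); s=telemetry.observe(); p,d=vision.read_camera('wrist'); P=cloud(c,d)
Q=(P-s['tool_pos'])@Ro.from_euler('xyz',s['tool_rot']).as_matrix()
m=(Q[...,2]>.12)&(Q[...,2]<.172)&(abs(Q[...,1])<.028)&(abs(Q[...,0])<.035)&(d>0)
print('held z',np.percentile(Q[m][:,2],[2,50,98]),'x,y ext',np.percentile(Q[m],[1,99],axis=0)*1000)
E
```

```text
time: 9.13
tool_pos: [0.669, 0.0056, 0.306]
tool_rot: [-3.141, -0.0, 2.681]
contact_force: [1.1, 0.3, -2.5]
opening: 0.0592
grip_force: 35.0
time: 9.3
tool_pos: [0.6677, 0.0067, 0.3053]
tool_rot: [-3.141, -0.002, 2.68]
contact_force: [-0.6, 0.2, -2.3]
opening: 0.0597
grip_force: 35.0
s2 px [ 230  106   56   57 1675] z 0.0379 ctr 0.6257 0.0272 axes [0.04267969 0.04276374] mean [0.6249 0.0272 0.0379]
tool [0.6677 0.0067 0.3053] [-3.1410e+00 -2.0000e-03  2.6798e+00] F [-0.6  0.2 -2.3] go [46.7 -0.3  0.1]
s3 px [245 125  29  29 650] z 0.077 ctr 0.6248 0.0292 axes [0.01818238 0.01841189] mean [0.6248 0.0292 0.076 ]
tool [0.667  0.0077 0.3056] [-3.1411e+00 -2.5000e-03  2.6811e+00] F [-0.   0.4 -1.4] go [47.3  0.5  0.1]
held z [0.15521076 0.16356805 0.16533654] x,y ext [[-28.33815744 -26.87324601 154.97583599]
 [ 28.21493821  25.9456926  165.7088169 ]]
```

View pics/s3.png

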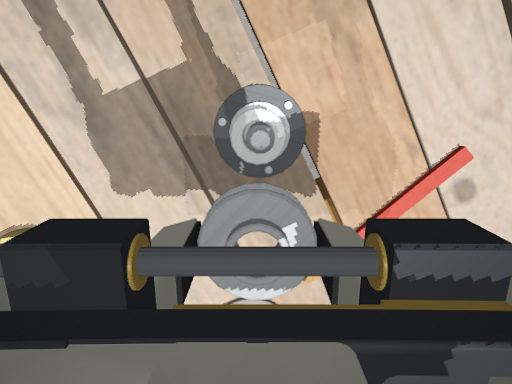

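The sleeve is home at (258,133), top at z≈0.038. The pulley is held level at (258,245).

```bash
python3 -m crank '[[0,24,0.2,0,0],[0,47,0.3,0,0],[0,47,0.3,0,0],[0,47,0.3,0,0],[0,47,0.3,20,0],[0,47,0.3,30,0],[0,47,0.3,38,0],[0,47,0.3,42,0],[0,47,0.3,42,0],[0,47,0.3,42,0]]'
```

```text
time: 10.28
tool_pos: [0.6256, 0.0289, 0.2647]
tool_rot: [3.142, -0.0, 2.682]
contact_force: [0.6, 0.3, -1.4]
opening: 0.0597
grip_force: 35.0
```

```bash
python3 -m crank '[[0,0,0,8,0],[0,0,0,15,0],[0,0,0,22,0],[0,0,0,30,0],[0,0,0,37,0],[0,0,0,41,0],[0,0,0,43,0],[0,0,0,44,0],[0,0,0,45,0],[0,0,0,46,0],[0,0,0,46,0],[0,0,0,46,0]]'
```

```text
time: 11.28
tool_pos: [0.6255, 0.029, 0.2196]
tool_rot: [3.141, 0.001, 2.682]
contact_force: [-1.1, -0.0, 3.7]
opening: 0.0594
grip_force: 35.0
```

Seated at the expected height. Release, rise and go to the cap.

```bash
python3 -m crank '[[0.4,0,0,0.5,0],[0.7,0,0,0,0],[0.7,0,0,0,0],[0.7,0,0,0,0],[0.7,0,0,-20,0],[0.7,0,0,-55,0],[0.7,0,0,-90,0],[0.7,0,0,-90,0],[0.7,0,0,-90,0]]'
python3 - <<'E'
from h import *
print(telemetry.observe()['tool_pos'],tool(np.array([.425,-.2043,.32])-telemetry.observe()['tool_pos']))
E
```

```text
time: 12.03
tool_pos: [0.6259, 0.029, 0.3112]
tool_rot: [3.139, 0.005, 2.682]
contact_force: [-0.3, 0.0, -1.3]
opening: 0.0782
grip_force: 0.0
[0.62588448 0.02899695 0.31116671] [  76.45030663 -298.19234934   -9.83559247]
```

```bash
python3 -m crank '[[0.2,76,-298,-9,0],[0.2,76,-298,-9,0],[0.2,76,-298,-9,0],[0.2,76,-298,-9,0],[0.2,76,-298,-9,0],[0.2,76,-298,-9,0],[0.2,76,-298,-9,0],[0.2,76,-298,-9,0],[0.2,76,-298,-9,0],[0.2,76,-298,-9,0],[0.2,76,-298,-9,0],[0.2,76,-298,-9,0]]'
python3 look.py cap .425 -.2043 .034 .028 .04
```

```text
time: 13.03
tool_pos: [0.4257, -0.2034, 0.3172]
tool_rot: [3.141, -0.001, 2.683]
contact_force: [0.1, -0.0, 0.2]
opening: 0.0553
grip_force: 0.0
cap px [ 235  168   38   37 1066] z 0.0347 ctr 0.4229 -0.2065 axes [0.03120455 0.03174185] mean [ 0.4227 -0.2063  0.0344]
tool [ 0.4257 -0.2034  0.3172] [ 3.1411e+00 -8.0000e-04  2.6833e+00] F [ 0.1 -0.   0.2] go [ 1.1 -4.  -0. ]
```

View pics/cap.png

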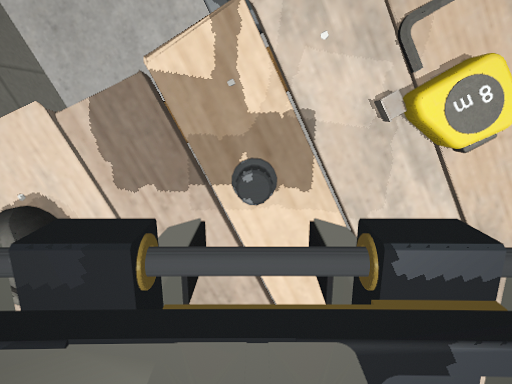

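Cap is at (254,181), standing clear of everything.

```bash
python3 -m crank '[[0.2,1,-3.5,40,0],[0.2,1,-3.5,80,0],[0.2,1,-3.5,110,0],[0.2,1,-3.5,124,0],[0.2,1,-3.5,130,0],[0.2,1,-3.5,130,0],[0.2,1,-3.5,130,0]]'; python3 -m crank '[[0,0,0,0,0],[-0.5,0,0,0,0],[-0.5,0,0,0,0],[-0.5,0,0,0,0],[-0.5,0,0,0,0]]' 30
python3 - <<'E'
from h import *
print(tool(np.array([.6256+.0425,.029-.021,.33])-telemetry.observe()['tool_pos']))
E
```

```text
time: 13.67
tool_pos: [0.4232, -0.2068, 0.1881]
tool_rot: [3.142, 0.001, 2.683]
contact_force: [0.6, 0.8, -0.3]
opening: 0.0549
grip_force: 0.0
time: 14.08
tool_pos: [0.4228, -0.2071, 0.1884]
tool_rot: [3.142, 0.001, 2.682]
contact_force: [0.3, 1.0, 5.0]
opening: 0.0314
grip_force: 30.0
[-124.52183434  301.63734781 -141.39344082]
```

```bash
python3 -m crank '[[-0.5,0,0,-25,0],[-0.5,0,0,-60,0],[-0.5,0,0,-100,0],[-0.5,0,0,-141,0],[-0.5,-16,38,-141,0],[-0.5,-32,76,-141,0],[-0.5,-48,114,-141,0],[-0.5,-63,152,-141,0],[-0.5,-79,190,-141,0],[-0.5,-95,228,-141,0],[-0.5,-110,266,-141,0],[-0.5,-124,302,-141,0]]'; python3 -m crank '[[-0.5,0,0,0,0],[-0.5,0,0,0,0],[-0.5,0,0,0,0]]'
python3 look.py s4 .6248 .029 .077 .07 .085;python3 look.py s5 .6248 .029 .063 .05 .068
python3 - <<'E'
from h import *
c=vision.get_calibration('wrist'); s=telemetry.observe(); p,d=vision.read_camera('wrist'); P=cloud(c,d)
Q=(P-s['tool_pos'])@Ro.from_euler('xyz',s['tool_rot']).as_matrix()
m=(Q[...,2]>.13)&(Q[...,2]<.195)&(abs(Q[...,1])<.03)&(abs(Q[...,0])<.035)&(d>0)
print('held',np.percentile(Q[m],[1,50,99],axis=0)*1000)
E
```

```text
time: 15.08
tool_pos: [0.6689, 0.0104, 0.3284]
tool_rot: [-3.142, -0.0, 2.682]
contact_force: [1.3, -1.4, -1.0]
opening: 0.0314
grip_force: 30.0
time: 15.33
tool_pos: [0.6674, 0.0086, 0.3279]
tool_rot: [-3.141, -0.002, 2.682]
contact_force: [-0.2, -0.0, -1.6]
opening: 0.0315
grip_force: 30.0
s4 px [246 123  26  26 532] z 0.077 ctr 0.6248 0.0292 axes [0.01810615 0.01832931] mean [0.6248 0.0292 0.076 ]
tool [0.6674 0.0086 0.3279] [-3.1406e+00 -1.6000e-03  2.6823e+00] F [-0.2 -0.  -1.6] go [47.4 -0.4  0.1]
s5 px [ 220   97   75   75 3762] z 0.0561 ctr 0.625 0.0279 axes [0.0565962  0.05693724] mean [0.6247 0.028  0.0572]
tool [0.6672 0.008  0.3284] [-3.1408e+00 -1.2000e-03  2.6813e+00] F [-0.2 -0.4 -1. ] go [46.6 -0.9  0. ]
held [[-13.91417351 -27.77472177 130.37762917]
 [ 10.39685608  -1.11020918 157.34517935]
 [ 20.72102724  25.77544933 184.81682171]]
```

View pics/s5.png

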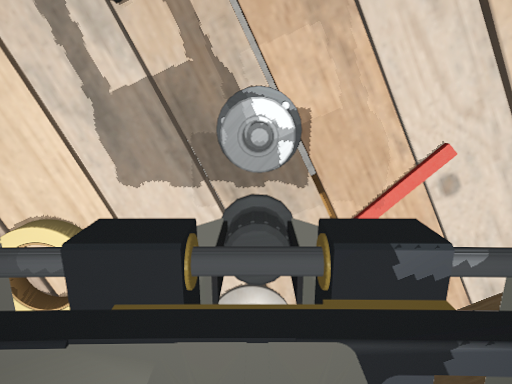

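The pulley is on the sleeve at (259,132), rim at z≈0.056. The cap is gripped and level at (257,235).

```bash
python3 -m crank '[[-0.5,24,0,0,0],[-0.5,47,0,0,0],[-0.5,47,0,0,0],[-0.5,47,0,15,0],[-0.5,47,0,35,0],[-0.5,47,0,50,0],[-0.5,47,0,57,0],[-0.5,47,0,57,0],[-0.5,47,0,57,0]]'
python3 -m crank '[[-0.5,0,0,4,0],[-0.5,0,0,8,0],[-0.5,0,0,12,0],[-0.5,0,0,15,0],[-0.5,0,0,17,0],[-0.5,0,0,17,0],[-0.5,0,0,17,0]]'
```

```text
time: 16.23
tool_pos: [0.6258, 0.0288, 0.2722]
tool_rot: [3.141, 0.0, 2.681]
contact_force: [0.0, 1.0, -0.5]
opening: 0.0312
grip_force: 30.0
time: 16.82
tool_pos: [0.6256, 0.0295, 0.2546]
tool_rot: [3.142, -0.0, 2.682]
contact_force: [-0.5, 0.4, 0.1]
opening: 0.0316
grip_force: 30.0
```

```bash
python3 -m crank '[[-0.5,0,0,1,0],[-0.5,0,0,2,0],[-0.5,0,0,3,0],[-0.5,0,0,4,0],[-0.5,0,0,4,0],[-0.5,0,0,4,0]]'
```

```text
time: 17.32
tool_pos: [0.6257, 0.0295, 0.2515]
tool_rot: [3.141, 0.001, 2.682]
contact_force: [-1.8, -0.3, 4.4]
opening: 0.0315
grip_force: 30.0
```

Contact at 0.2515, as expected. Release, retreat and check.

```bash
python3 -m crank '[[-0.1,0,0,0,0],[0.2,0,0,0,0],[0.2,0,0,0,0],[0.2,0,0,0,0],[0.2,0,0,-20,0],[0.2,0,0,-50,0],[0.2,0,0,-80,0],[0.2,-47,0,-80,0],[0.2,-47,0,-80,0],[0.2,-47,0,-80,0],[0.2,-47,0,-80,0]]'
python3 look.py f1 .6248 .029 .097 .088 .11; python3 look.py f2 .6248 .029 .069 .06 .075;  python3 look.py f3 .6248 .029 .055 .05 .059
```

```text
time: 18.23
tool_pos: [0.6675, 0.0084, 0.3293]
tool_rot: [-3.141, -0.002, 2.681]
contact_force: [-0.4, 0.2, 0.1]
opening: 0.0552
grip_force: 0.0
f1 px [ 233  115   49   49 1786] z 0.0977 ctr 0.6252 0.0282 axes [0.03125152 0.03130149] mean [0.625  0.0283 0.0975]
tool [0.6675 0.0084 0.3293] [-3.1410e+00 -2.4000e-03  2.6812e+00] F [-0.4  0.2  0.1] go [46.6 -1.   0.1]
f2 px [229 108  57  58 817] z 0.07 ctr 0.6255 0.0281 axes [0.04265164 0.04276106] mean [0.6202 0.0308 0.07  ]
tool [0.6671 0.0088 0.3295] [-3.1409e+00 -2.7000e-03  2.6817e+00] F [0.3 1.1 0.5] go [45.9 -1.1  0.1]
f3 px [ 219   98   75   75 1764] z 0.0558 ctr 0.6256 0.0276 axes [0.0585441  0.05865043] mean [0.6233 0.0281 0.0558]
tool [0.667  0.009  0.3297] [-3.141e+00 -2.400e-03  2.682e+00] F [-0.   0.3 -0.2] go [45.4 -1.7  0.1]
```

View pics/f3.png

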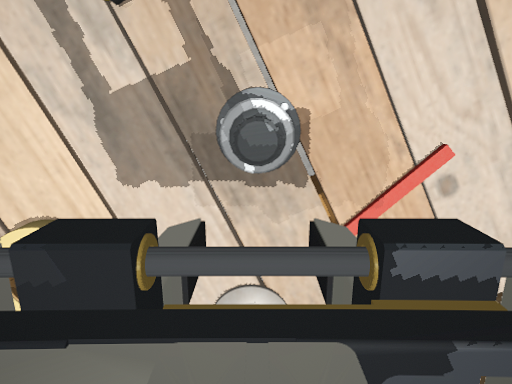

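The cap sits on the pulley at (258,137). Cap top is at z≈0.097, flange top at 0.070 and rim at 0.056, so all three are home within the depth bias.

```bash
python3 -c "
from cell import ticket; print(ticket.hand_in())"
```

```text
the job is handed in; nothing more can be done
None
```

The arbor is made up and the job handed in: sleeve, pulley (hub up) and cap were lowered onto the post in that order, and measured heights show each fully home; it took about 18 s and no other object was touched.

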